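Test puff of a guarded cleaner canister

TASK

The canister with the orange nozzle cap in the grey spray station is due for a test puff. Turn both red wing fasteners a quarter turn clockwise to free the yellow guard panel, lift it off and lay it flat on the table beside the station, handle up, without dropping it; then gently press the orange cap fully down and let it spring back. Leave the black cap unpressed and the goblet, jar, dropper bottle and stamp that stand closest round the station where they are.

Things in the scene. Friction and masses are not known exactly. Their poses are not given: they have to be found in the camera images.
- station: grey steel spray station fixed to the table, open on top, 140 mm deep (x) by 230 mm long (y) over its foot flange, rim 113 mm above the table. Origin: centre of its underside on the table; x points to its back, y along its length to its left, z up. A window in its front (-x) face shows the two canisters. The guard panel lies flush inside the rim with 2 mm play all round and is held down by the two wings.
- station_mid (a point): point at the middle of the station's underside, on the table (same place as station)
- table_corner (a point): the table top's near right corner (x 0.347, y -0.393). The straight front edge runs from it to x 0.535, y 0.307 and on; the right edge runs from it to x 0.55, y -0.447 and on. A wicker basket and other fixed clutter stand further back: beyond about x 0.66 where y is below -0.2, elsewhere beyond about x 0.77; an open ring binder lies at y above 0.32
- wing_left_grip (a point): red wing fastener at the station's +y end (66 mm from the middle): an upright flat wing 36 mm long, 9 mm thick, 26 mm tall, turning about a vertical axis through this point, which is the wing's centre 129.5 mm above the table (wing from 116.5 to 142.5 mm, the panel's top face at 113 mm). This point's x axis runs along the wing's length, and turns with it. Nearest obstacle: the panel handle, whose end is 46 mm from the wing's axis.
- wing_right_grip (a point): the same red wing fastener at the station's -y end
- wing_left (a joint): angle of the left wing, rad, growing clockwise seen from above: 0 lies crosswise (along the station's x, locked), 1.571 lies along the station's y, in line with the panel's slot, against a stop (free). Needs about 0.04 N m and stays where it is left; it starts between 0.1 and 0.6.
- wing_right (a joint): the same for the right wing
- panel: loose yellow guard panel, 110 mm (x) by 200 mm (y) by 5 mm, 0.18 to 0.35 kg, with two slots (20 mm in x by 52 mm in y, at y = +66 and -66 mm) through which the wings pass when they lie along y. Origin: centre of its underside; z up. At the start its underside is 108 mm above the table. A black bar handle stands on its middle and reaches 48 mm above its underside.
- panel_handle (a point): centre of the black handle's grip bar, 42 mm above the panel's underside; the bar is 40 mm long along the panel's y, 12 mm wide (x) and 12 mm tall, with 31 mm of free height below it between two posts at its ends (bar and posts are equally wide)
- can_orange: white canister, 46 mm across, with an orange band and the orange nozzle cap, fixed in the station; origin at the centre of its underside, 6 mm above the table
- cap_orange_top (a point): centre of the top face of the orange nozzle cap, 28 mm across, 104 mm above the table when up, 9 mm below the station's rim; under the panel at the start. The two caps stand 27 mm either side of the station's middle along its y; which is at which end varies.
- cap_orange (a joint): how far the orange cap is pressed down, m: 0 up, 0.009 fully down. It is sprung: about 2 N starts it, about 7 N presses it fully down.
- cap_black_top (a point): centre of the top face of the black nozzle cap of the other canister, same size
- cap_black (a joint): how far the black cap is pressed down, m: 0 up, 0.009 fully down
- amber_goblet_mid (a point): amber glass goblet with tubes in it, 103 mm across and 181 mm tall, standing loose near the station; point on its axis 90 mm above its foot
- specimen_jar_mid (a point): glass jar with a black cap, 48 mm across, 74 mm tall, standing loose near the station; point on its axis half-way up
- dropper_bottle_mid (a point): small amber dropper bottle with a red teat, 33 mm across, 102 mm tall, standing loose near the station; point on its axis 50 mm up
- rubber_stamp_mid (a point): wooden hand stamp, foot 27 by 44 mm, 68 mm tall, standing loose near the station; point on its axis half-way up

How it is judged:
On the way, in this order (a step that is already met when the one before it is completed fails the run):
1. both wing fasteners turned in line with their slots (value of joint each of wing_left, wing_right above 1.35 rad), for 0.1 s.
2. the guard panel lies flat on the table beside the station, handle up, let go (height (world z) of panel below 0.012 m and angle between panel's own z axis and vertical below 0.1 rad and contact force between panel and the fingers below 0.1 N and horizontal distance between panel and station_mid above 0.12 m), for 0.2 s.
3. the orange cap is pressed fully down (7 mm or more) (value of joint cap_orange above 0.007 m), for 0.06 s.
At the end, for the whole second after the job is handed in: panel at rest flat on the table (within 0.1 rad, underside under 12 mm up), centre over 120 mm from the station's middle, handle up, released; both wings within 0.22 rad of their stop; both caps up (within 1.5 mm) after the orange one was pressed 7 mm or more (all of step 1 and all of step 2 and linear speed of panel below 0.02 m/s and value of joint each of cap_orange, cap_black below 0.0015 m); the robot touches nothing.
It fails at once if the black cap is pressed (4 mm or more) (value of joint cap_black above 0.004 m).
It fails at once if the orange cap is rammed with more than 40 N (contact force between can_orange and anything else above 40 N).
It fails at once if the panel is dropped (faster than 0.7 m/s while not held) (linear speed of panel above 0.7 m/s and contact force between panel and the fingers below 0.1 N).
It fails at once if the goblet, jar, dropper bottle or stamp is shifted more than 30 mm or knocked over (distance of any of amber_goblet_mid, specimen_jar_mid, dropper_bottle_mid, rubber_stamp_mid from where it was at the start of the episode above 0.03 m or angle between any of amber_goblet_mid, specimen_jar_mid, dropper_bottle_mid, rubber_stamp_mid's own z axis and vertical above 0.5 rad).
It also fails if it takes over 69 s, if anything falls off the work surface, if the arm or the gripper's body presses on something with over 40 N, if the wrist force passes 120 N, or if a joint passes its speed limit or range.

ROBOT

A 6-joint arm with a two-finger parallel gripper is mounted at the origin on a cart in front of the work surface, level with it; the furniture and walls round the work are solid. World frame = base frame: x ahead of the robot, y to its left, z up, the work surface at z = 0. Lengths are in m, angles in rad, forces in N, time in s.
With the tool pointing down it reaches from about 0.4 to 0.825 m from the base axis. Payload 7 kg.
Tool frame: the origin (TCP) lies between the finger pads; the fingertips stand 8 mm ahead of it and the grasp point (between the pads) lies 11 mm behind it (arm.finger_overhang is the distance from the TCP to the fingertips, in m); z points along the fingers, y is the line along which they close (so a half turn about z gives the same grasp; the last joint's range is limited). The gripper opens to 88 mm and grips with 3 to 60 N. Pads are 19 mm wide; open, the fingers measure 130 mm over their backs; the gripper's body (78 mm by 193 mm) begins 47 mm behind the grasp point.
Start: joints at [1.401, 0.359, 0.012, 0, -1.224, -0.288], TCP at [0.298, 0.605, 0.235] pointing down, gripper open.
Joint ranges: [-3.07, 3.07], [-1.43, 2.12], [-1.02, 1.25], [-3.03, 1.67], [-3.05, -0], [-3.03, 3.03]. Speed limits (rad/s): [2.39, 2.39, 3.01, 3.14, 3.14, 3.14].

INTERFACE

Orientations are given as [roll, pitch, yaw] about the fixed x, y, z axes, in that order (R = Rz(yaw) Ry(pitch) Rx(roll)).
In Python, from station import arm gives the robot as it stands.
- The arm moves only by the tool move_arm, never from a script. Its argument "rows" is text: rows parted by semicolons, each of 7 numbers parted by spaces: the turn, a rotation vector about the tool's x, y, z in degrees, then the shift along the tool's x, y, z in m, then the finger opening in m, from 0 to 0.0876. A call has 1 to 8 rows; each row shifts and turns the commanded pose from where the row before left it, along the tool's axes as they then stand; what a row does not reach is not made up. A row lasts 1/8 s, in which the tool goes at most 62.5 mm and 10.7 degrees, less where a joint would pass 70% of its speed; a pose out of reach is approached as far as the arm can. A call is refused whole if a number of a shift passes 0.0625 or a number of a turn 10.7, either way. A call with a gripper value outside its range is refused whole. The fingers move at their own pace and stop on an object; "squeeze" is the grip in N (left out, the last holds). Time passes only in rows, so rows that do not move let the fingers close. It gives the time, the measured TCP pose, the force, the opening and the grip force at its end, in the units of the state.
- arm.get_state(): the state, without advancing time (a new reading comes with each control period).
- arm.grab_frame(name): name is "scene" or "top" or "wrist"; returns (picture, depth): 400x640x3 uint8, blue, green, red; 400x640 float32, m along the optical axis (not along the pixel's ray), 0 where there is no reading.
- arm.camera_model(name): a dict with "mtx" (3x3 intrinsics, pixels), "k1" (the pictures are not rectified: a ray, as slopes to the right and down, at radius r is drawn at 1 + k1 r^2 times it, then the intrinsics apply), "camera_from_world" (4x4, takes a point from world to camera coordinates); the wrist camera has in their place "mount" (4x4, takes a point from camera to tool coordinates, whose origin is the TCP and whose axes are the flange's). Camera axes: x right, y down, z forward; pixel columns grow to the right and rows downward; lengths in m; the calibration is good to about 2 mm. A picture is of the moment at which its call begins: read the wrist's pose just before it. camera_model takes no time and is no camera call.
- arm.job_done(): hands the job in; it is judged then, once.
The state is a dict: "t": time; "q": joint angles; "qd": joint speeds; "joint_efforts": joint torques, N m; "eef_pos": TCP position; "ee_rot": TCP orientation; "force": force on the tool from outside, world axes, zero at the start; "moment": the same for the moment, N m; "width": finger opening in m; "gripper_force": force on a finger pad.
Only numpy, scipy, OpenCV 4.12 (cv2) and the standard library are available. Lean on these libraries where they do the work, as an engineer would, in place of code of your own. Each camera call takes 0.05 s, during which the arm holds its last target. There are 200 camera calls.

## Working session

There is one attempt and no reset: what is moved stays moved. The work goes in short steps, Python scripts to look and compute and a tool call to move; the robot and the scene stay as the last step left them, time stands still between calls to the robot, and variables do not carry over. Pictures are saved under pics/ and viewed, at most 10 in all, crops included, and the job is handed in when it is done.

Besides the shell and the picture viewer there is one more tool, called after "Request:" by a JSON object that holds its "op" and its "data", one argument or row to a line. move_arm: Moves the arm, as the interface text tells. Its arguments: {"type":"object","properties":{"rows":{"type":"string"},"squeeze":{"type":"number"}},"required":["rows"]}

```bash
mkdir -p pics; ls
cat > h.py <<'E'
import numpy as np, cv2
from scipy.spatial.transform import Rotation as R
from station import arm
def cam(name,st=None):
    m=arm.camera_model(name); K=np.array(m["mtx"]); k1=m["k1"]
    if name=="wrist":
        st=st or arm.get_state(); T=np.eye(4); T[:3,:3]=R.from_euler("xyz",st["ee_rot"]).as_matrix(); T[:3,3]=st["eef_pos"]
        W=T@np.array(m["mount"])
    else: W=np.linalg.inv(np.array(m["camera_from_world"]))
    return K,k1,W
def rays(px,K,k1):
    px=np.atleast_2d(np.array(px,float)); d=np.c_[(px[:,0]-K[0,2])/K[0,0],(px[:,1]-K[1,2])/K[1,1]]
    u=d.copy()
    for _ in range(20): u=d/(1+k1*(u**2).sum(1,keepdims=True))
    return np.c_[u,np.ones(len(u))]
def onplane(px,c,z):
    K,k1,W=c; r=rays(px,K,k1)@W[:3,:3].T; o=W[:3,3]
    return o+r*((z-o[2])/r[:,2])[:,None]
def cloud(depth,c):
    K,k1,W=c; v,u=np.indices(depth.shape); r=rays(np.c_[u.ravel(),v.ravel()],K,k1)*depth.ravel()[:,None]
    return (r@W[:3,:3].T+W[:3,3]).reshape(*depth.shape,3)
def grab(name):
    st=arm.get_state(); c=cam(name,st); im,d=arm.grab_frame(name); return im,d,c
E
python3 - <<'E'
from h import *
for n in("scene","top"):
    im,d,c=grab(n); cv2.imwrite(f"pics/{n}0.png",im); np.save(n+"0.npy",d); print(n,c[2].round(3).tolist(),c[0][0,0])
print(arm.get_state()); print(arm.camera_model("wrist")["mount"])
E
```

```text
pics
scene [[0.632, -0.564, 0.531, -0.07], [-0.774, -0.476, 0.417, -0.536], [0.017, -0.675, -0.737, 0.972], [0.0, 0.0, 0.0, 1.0]] 427.8867307064112
top [[-0.028, -0.985, 0.169, 0.382], [-0.999, 0.031, 0.019, -0.083], [-0.024, -0.168, -0.985, 1.136], [0.0, 0.0, 0.0, 1.0]] 407.52040679540534
{'t': 0.1, 'q': array([ 1.40109786e+00,  3.59351930e-01,  1.11480295e-02, -3.13474052e-04,
       -1.22407695e+00, -2.88097622e-01]), 'qd': array([-0.00129626, -0.00179472,  0.00525467,  0.00167192,  0.00083198,
       -0.00093697]), 'joint_efforts': array([-1.88012500e-04, -5.84164274e+01,  2.93750417e+01,  7.01550812e+00,
        1.01170645e-02, -5.64229060e-05]), 'eef_pos': array([0.29816748, 0.60510727, 0.23369068]), 'ee_rot': array([ 3.14008558e+00, -1.39282859e-04, -4.57902723e-01]), 'force': array([-1.15031376,  0.19103869, -0.13571423]), 'moment': array([ 0.060637  ,  0.06154124, -0.04260734]), 'gripper_force': 0.0, 'width': 0.08776201702717655}
[[-1.71690970e-05 -9.65927555e-01 -2.58812591e-01  7.05144379e-02]
 [ 9.99999876e-01  1.12293717e-04 -4.85435000e-04 -1.21951276e-03]
 [ 4.97958070e-04 -2.58812567e-01  9.65927434e-01 -1.50373483e-01]
 [ 0.00000000e+00  0.00000000e+00  0.00000000e+00  1.00000000e+00]]
```

View pics/top0.png

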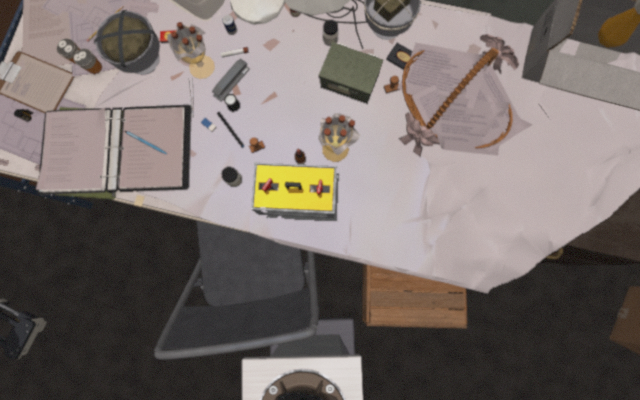

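View pics/scene0.png

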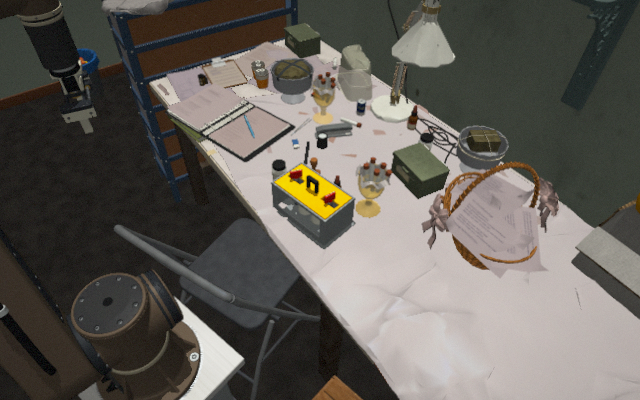

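The top view shows the station at about (295,188). The left wing is at (268,186), the handle at (293,187) and the right wing at (320,188). The jar is at (231,175), the stamp at (257,145), the dropper at (300,156) and the goblet at (337,133). The table to the right of the station (-y) is free.

```bash
cat >> h.py <<'E'
def analyse(im,c,roi=None):
    hsv=cv2.cvtColor(im,cv2.COLOR_BGR2HSV)
    m=np.zeros(im.shape[:2],np.uint8)
    if roi: m[roi[1]:roi[3],roi[0]:roi[2]]=255
    else: m[:]=255
    y=cv2.inRange(hsv,(22,150,100),(35,255,255))&m
    cn=max(cv2.findContours(y,cv2.RETR_EXTERNAL,cv2.CHAIN_APPROX_NONE)[0],key=cv2.contourArea)
    P=onplane(cn[:,0],c,0.113)[:,:2]
    print("panel rect",cv2.minAreaRect((P*1000).astype(np.float32)))
    r=(cv2.inRange(hsv,(0,130,60),(8,255,255))|cv2.inRange(hsv,(172,130,60),(180,255,255)))&m
    for k in cv2.findContours(r,cv2.RETR_EXTERNAL,cv2.CHAIN_APPROX_NONE)[0]:
        if cv2.contourArea(k)<15: continue
        Q=onplane(k[:,0],c,0.1295)[:,:2]; print("red",k[:,0].mean(0).round(),cv2.contourArea(k),cv2.minAreaRect((Q*1000).astype(np.float32)))
E
python3 - <<'E'
from h import *
im=cv2.imread("pics/top0.png"); c=cam("top"); d=np.load("top0.npy")
analyse(im,c,(240,155,350,220))
C=cloud(d,c)
for n,(u,v) in dict(jar=(231,174),stamp=(257,144),drop=(300,155),gob=(337,130)).items():
    q=C[v-22:v+24,u-22:u+23].reshape(-1,3); lo=0.03
    q=q[(q[:,2]>lo)&(q[:,2]<.25)]
    # keep points near seed
    s=np.median(C[v-2:v+3,u-2:u+3].reshape(-1,3),0); q=q[np.hypot(*(q-s)[:,:2].T)<(.06 if n=="gob" else .03)]
    print(n,s.round(3),q.min(0).round(3),q.max(0).round(3))
q=C[175:200,260:330].reshape(-1,3); print(q[:,2].min(),np.median(q[:,2]),q[:,2].max())
E
```

```text
panel rect ((589.4783325195312, 0.36443328857421875), (198.0913543701172, 108.95594024658203), 85.47210693359375)
red [268. 186.] 21.5 ((591.09716796875, 63.316444396972656), (10.390800476074219, 28.49974250793457), 48.8847541809082)
jar [0.639 0.172 0.071] [0.617 0.157 0.03 ] [0.662 0.2   0.078]
stamp [0.731 0.108 0.031] [0.722 0.102 0.03 ] [0.744 0.127 0.07 ]
drop [ 0.686 -0.015  0.073] [ 0.676 -0.026  0.03 ] [0.706 0.003 0.104]
gob [ 0.737 -0.116  0.114] [ 0.678 -0.17   0.062] [ 0.775 -0.066  0.183]
-0.0002039238700173307 0.11188150438358002 1.1359509510656818
```

Request:
{"op": "move_arm", "data": {
  "rows": "0 0 0 0.043 0.033 -0.02 0.035; 0 0 0 0.045 0.034 -0.02 0.035; 0 0 0 0.045 0.034 -0.02 0.035; 0 0 0 0.045 0.034 -0.01 0.035; 0 0 0 0.045 0.034 0 0.035; 0 0 0 0.045 0.034 0 0.035; 0 0 0 0.045 0.034 0 0.035; 0 0 0 0.045 0.034 0 0.035"
}}

```text
t: 1.1
eef_pos: [0.5, 0.2024, 0.3045]
ee_rot: [3.142, 0.0, -0.458]
force: [0.5, 0.1, -0.1]
width: 0.0348
gripper_force: 0.0
```

Request:
{"op": "move_arm", "data": {
  "rows": "0 0 0 0.045 0.034 0 0.035; 0 0 0 0.045 0.034 0 0.035; 0 0 0 0.045 0.034 0 0.035; 0 0 0 0.040 0.034 0 0.035; 0 0 0 0 0 0 0.035; 0 0 0 0 0 0 0.035"
}}

```text
t: 1.85
eef_pos: [0.5963, 0.0045, 0.304]
ee_rot: [3.141, 0.001, -0.459]
force: [0.2, 0.5, 0.4]
width: 0.0348
gripper_force: 0.0
```

Run:
```python
from h import *
im,d,c=grab("wrist"); cv2.imwrite("pics/w1.png",im); np.save("w1.npy",d)
s=arm.get_state(); print(s["t"],s["q"].round(3),s["eef_pos"].round(4),s["ee_rot"].round(4),s["force"].round(2))
analyse(im,c)
```

```text
1.9 [ 0.336  0.193 -0.057 -0.    -1.321  0.777] [0.5963 0.0052 0.3043] [ 3.1414e+00  6.0000e-04 -4.5770e-01] [ 0.25  0.06 -0.15]
panel rect ((596.1893920898438, 2.2449188232421875), (200.25869750976562, 101.90203857421875), 85.28587341308594)
red [261. 213.] 222.0 ((596.3945922851562, 67.18457794189453), (15.41089153289795, 39.6063346862793), 60.905250549316406)
red [376. 168.] 351.0 ((586.651611328125, -62.02082443237305), (15.122488021850586, 38.184852600097656), 76.2275161743164)
red [287.  99.] 97.5 ((691.0364379882812, -11.29507064819336), (11.095937728881836, 10.64551830291748), 63.51090621948242)
red [346.  23.] 71.5 ((728.6420288085938, -94.99359893798828), (13.595916748046875, 17.863571166992188), 47.10710906982422)
red [394.   6.] 89.0 ((722.7511596679688, -143.4737091064453), (16.14339828491211, 16.144161224365234), 34.681297302246094)
```

View pics/w1.png

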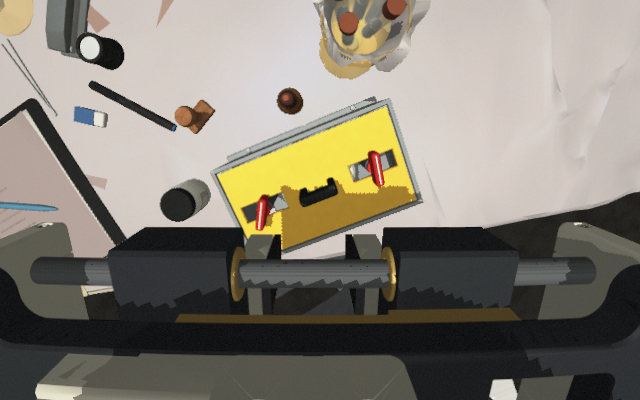

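The wrist view shows the panel with the left wing at (263,212), the right wing at (376,168) and the handle at (318,192). I'll refine the wing axes using depth on the red top faces.

```bash
cat >> h.py <<'E'
def wings(im,d,c):
    hsv=cv2.cvtColor(im,cv2.COLOR_BGR2HSV); C=cloud(d,c)
    r=(cv2.inRange(hsv,(0,120,50),(9,255,255))|cv2.inRange(hsv,(171,120,50),(180,255,255)))
    n,l,s,_=cv2.connectedComponentsWithStats(r)
    for i in range(1,n):
        if s[i,4]<60: continue
        q=C[l==i]; 
        if abs(np.median(q[:,2])-.135)>.02: continue
        t=q[(q[:,2]>.1365)&(q[:,2]<.150)]
        v,u=np.where((l==i)&(C[...,2]>.1365)&(C[...,2]<.150))
        P=onplane(np.c_[u,v],c,.1425)[:,:2]
        for Q in (q[:,:2],P):
            (cx,cy),(w,h),a=cv2.minAreaRect((Q*1000).astype(np.float32))
            if w<h: a-=90
            print(s[i,4],len(t),"z",np.percentile(q[:,2],[5,50,95]).round(4),"c",round(cx,1),round(cy,1),"size",round(w,1),round(h,1),"dir",round(a,1))
E
python3 - <<'E'
from h import *
im=cv2.imread("pics/w1.png"); d=np.load("w1.npy"); c=cam("wrist"); wings(im,d,c)
E
```

```text
334 244 z [0.1227 0.1414 0.1435] c 618.3 -51.6 size 96.7 22.6 dir 19.4
334 244 z [0.1227 0.1414 0.1435] c 588.4 -62.2 size 9.5 35.5 dir -13.7
297 193 z [0.1217 0.1413 0.1434] c 627.0 30.7 size 16.3 128.5 dir -51.9
297 193 z [0.1217 0.1413 0.1434] c 598.4 67.8 size 9.1 36.0 dir -34.6
```

Request:
{"op": "move_arm", "data": {
  "rows": "0 0 8.4 -0.0265 -0.056 0 0.035; 0 0 0 0 0 0.05 0.035; 0 0 0 0 0 0.05 0.035; 0 0 0 0 0 0.04 0.035; 0 0 0 0 0 0.02 0.035; 0 0 0 0 0 0.016 0.035; 0 0 0 0 0 0 0.035"
}}

```text
t: 2.78
eef_pos: [0.5969, 0.0674, 0.1278]
ee_rot: [3.14, 0.001, -0.603]
force: [-0.5, -0.5, 1.0]
width: 0.035
gripper_force: 0.0
```

Request:
{"op": "move_arm", "data": {
  "rows": "0 0 0 0 0 0 0.02; 0 0 0 0 0 0 0.012; 0 0 0 0 0 0 0.004; 0 0 0 0 0 0 0.004; 0 0 0 0 0 0 0.004",
  "squeeze": 8
}}

```text
t: 3.4
eef_pos: [0.5976, 0.0663, 0.1292]
ee_rot: [3.142, -0.001, -0.604]
force: [-2.2, -2.3, 5.7]
width: 0.0142
gripper_force: 8.0
```

Run:
```python
from h import *
im,d,c=grab("wrist"); cv2.imwrite("pics/w2.png",im[150:,150:500]); s=arm.get_state(); print(s["eef_pos"],s["force"],s["moment"],s["width"],s["gripper_force"])
```

```text
[0.59762346 0.06635415 0.12922985] [-2.96610559 -3.15399158  6.05915121] [-1.02428723  0.82644131  0.03343636] 0.014202336767888749 8.00033614039421
```

View pics/w2.png

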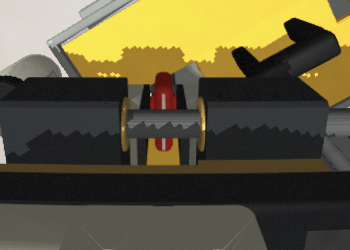

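The wing is between the fingers, but the grip stopped at 14 mm with an upward force, so the tips are probably pinching the base boss. I'll raise 7 mm and regrip.

Request:
{"op": "move_arm", "data": {
  "rows": "0 0 0 0 0 0 0.025; 0 0 0 0 0 -0.007 0.025; 0 0 0 0 0 0 0.004; 0 0 0 0 0 0 0.004; 0 0 0 0 0 0 0.004"
}}

```text
t: 4.08
eef_pos: [0.5973, 0.0664, 0.1355]
ee_rot: [3.141, 0.0, -0.604]
force: [-1.0, -2.2, 2.7]
width: 0.0093
gripper_force: 8.0
```

Request:
{"op": "move_arm", "data": {
  "rows": "0 0 10 0 0 0 0.004; 0 0 10 0 0 0 0.004; 0 0 10 0 0 0 0.004; 0 0 10 0 0 0 0.004; 0 0 10 0 0 0 0.004; 0 0 8 0 0 0 0.004; 0 0 0 0 0 0 0.004"
}}

```text
t: 4.95
eef_pos: [0.596, 0.0658, 0.1355]
ee_rot: [3.139, -0.001, -1.619]
force: [-6.1, -2.9, 6.0]
width: 0.0091
gripper_force: 8.0
```

Request:
{"op": "move_arm", "data": {
  "rows": "0 0 1 0 0 0 0.004; 0 0 0 0 0 0 0.03; 0 0 0 0 0 -0.03 0.035; 0 0 0 0 0 -0.04 0.035; 0 0 0 0.044 0.002 0 0.035; 0 0 0 0.044 0.002 0 0.035; 0 0 0 0.044 0.001 0 0.035; 0 0 -10 0 0 0 0.035"
}}

```text
t: 5.95
eef_pos: [0.584, -0.067, 0.2054]
ee_rot: [-3.141, 0.0, -1.459]
force: [0.9, 0.5, -0.3]
width: 0.0351
gripper_force: 0.0
```

Request:
{"op": "move_arm", "data": {
  "rows": "0 0 -10 0 0 0 0.035; 0 0 -10 0 0 0 0.035; 0 0 -10 0 0 0 0.035; 0 0 -10 0 0 0 0.035; 0 0 -10 0 0 0 0.035; 0 0 -10 0 0 0 0.035; 0 0 -10 0 0 0 0.035; 0 0 0 0 0 0 0.035"
}}

```text
t: 6.95
eef_pos: [0.5844, -0.0645, 0.2054]
ee_rot: [-3.141, -0.0, -0.239]
force: [0.3, -0.9, 0.0]
width: 0.0346
gripper_force: 0.0
```

Request:
{"op": "move_arm", "data": {
  "rows": "0 0 0 0 0 0.04 0.035; 0 0 0 0 0 0.02 0.035; 0 0 0 0 0 0.01 0.035; 0 0 0 0 0 0 0.035; 0 0 0 0 0 0 0.004; 0 0 0 0 0 0 0.004; 0 0 0 0 0 0 0.004; 0 0 0 0 0 0 0.004"
}}

```text
t: 7.95
eef_pos: [0.5846, -0.0642, 0.1361]
ee_rot: [-3.141, -0.001, -0.238]
force: [-0.8, 3.8, 3.0]
width: 0.0093
gripper_force: 8.0
```

Request:
{"op": "move_arm", "data": {
  "rows": "0 0 10 0 0 0 0.004; 0 0 10 0 0 0 0.004; 0 0 10 0 0 0 0.004; 0 0 10 0 0 0 0.004; 0 0 10 0 0 0 0.004; 0 0 10 0 0 0 0.004; 0 0 10 0 0 0 0.004; 0 0 10 0 0 0 0.004"
}}

```text
t: 8.95
eef_pos: [0.5855, -0.0636, 0.1362]
ee_rot: [-3.139, 0.001, -1.639]
force: [1.9, 5.1, 1.8]
width: 0.009
gripper_force: 8.0
```

Request:
{"op": "move_arm", "data": {
  "rows": "0 0 1.5 0 0 0 0.004; 0 0 0 0 0 0 0.004; 0 0 0 0 0 0 0.03; 0 0 0 0 0 -0.03 0.035; 0 0 0 0 0 -0.04 0.035; 0 0 0 0 0 -0.05 0.035; 0 0 0 0 0 -0.03 0.035; 0 0 0 0 0 0 0.035"
}}

```text
t: 9.95
eef_pos: [0.5851, -0.065, 0.2884]
ee_rot: [-3.137, 0.001, -1.66]
force: [0.4, 0.7, -1.2]
width: 0.0351
gripper_force: 0.0
```

Run:
```python
from h import *
im,d,c=grab("wrist"); cv2.imwrite("pics/w3.png",im); np.save("w3.npy",d); wings(im,d,c)
im,d,c=grab("top"); cv2.imwrite("pics/t3.png",im); np.save("t3.npy",d); wings(im,d,c); 
s=arm.get_state(); print(s["eef_pos"],s["ee_rot"],s["t"])
```

```text
325 241 z [0.1219 0.1415 0.1434] c 585.8 -59.7 size 43.9 19.2 dir 79.1
325 241 z [0.1219 0.1415 0.1434] c 587.1 -65.0 size 34.4 8.0 dir 84.9
227 138 z [0.1212 0.1401 0.1435] c 594.8 8.6 size 192.9 15.1 dir 87.5
227 138 z [0.1212 0.1401 0.1435] c 597.2 60.2 size 26.6 8.8 dir 85.2
[ 0.58370433 -0.06481601  0.28515931] [ 3.14099131e+00  1.43241296e-04 -1.66074280e+00] 10.05
```

View pics/w3.png

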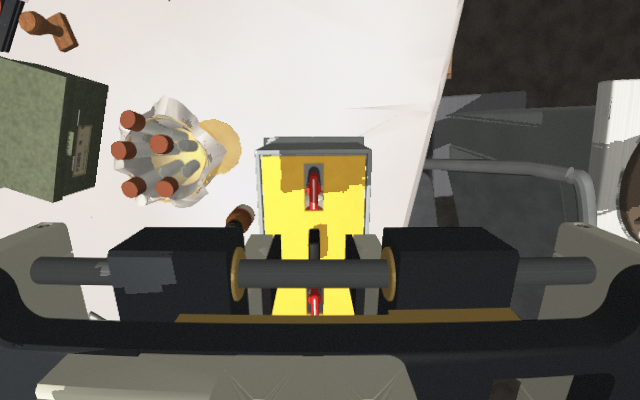

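Both wings lie along the slots (about 85°, the same as the station axis). The handle at (314,240) is next.

Request:
{"op": "move_arm", "data": {
  "rows": "0 0 0 -0.034 0 0 0.04; 0 0 -0.5 -0.032 0 0 0.04; 0 0 0 0 0 0.05 0.04; 0 0 0 0 0 0.05 0.04; 0 0 0 0 0 0.03 0.04; 0 0 0 0 0 0.016 0.04; 0 0 0 0 0 0 0.04; 0 0 0 0 0 0 0.02"
}}

```text
t: 11.05
eef_pos: [0.5909, 0.0011, 0.1407]
ee_rot: [-3.14, 0.0, -1.651]
force: [0.6, 0.7, 0.5]
width: 0.0344
gripper_force: 0.0
```

Request:
{"op": "move_arm", "data": {
  "rows": "0 0 0 0 0 0 0.004; 0 0 0 0 0 0 0.004; 0 0 0 0 0 0 0.004; 0 0 0 0 0 0 0.004",
  "squeeze": 35
}}

```text
t: 11.55
eef_pos: [0.5904, 0.0011, 0.1403]
ee_rot: [-3.141, 0.0, -1.651]
force: [0.1, 0.5, 5.9]
width: 0.0114
gripper_force: 35.0
```

Request:
{"op": "move_arm", "data": {
  "rows": "0 0 0 0 0 -0.004 0.004; 0 0 0 0 0 -0.006 0.004; 0 0 0 0 0 -0.008 0.004; 0 0 0 0 0 -0.008 0.004; 0 0 0 0 0 -0.01 0.004; 0 0 0 0 0 -0.01 0.004; 0 0 0 0 0 0 0.004"
}}

```text
t: 12.42
eef_pos: [0.5907, 0.0012, 0.1868]
ee_rot: [-3.14, 0.001, -1.652]
force: [-0.8, -0.6, -1.8]
width: 0.0115
gripper_force: 35.0
```

Request:
{"op": "move_arm", "data": {
  "rows": "0 0 0 0 0.008 -0.02 0.004; 0 0 0 0.03 0.01 0 0.004; 0 0 0 0.042 0.008 0 0.004; 0 0 0 0.045 0.006 0 0.004; 0 0 0 0.045 0.004 0 0.004; 0 0 0 0.045 0.002 0 0.004; 0 0 0 0.04 0 0 0.004; 0 0 0 0.028 0 0 0.004"
}}

```text
t: 13.42
eef_pos: [0.5294, -0.2716, 0.2051]
ee_rot: [3.141, 0.0, -1.653]
force: [0.3, 0.3, -1.8]
width: 0.0117
gripper_force: 35.0
```

Run:
```python
from h import *
im,d,c=grab("scene"); cv2.imwrite("pics/s4.png",im[120:340,200:520]); s=arm.get_state(); print(s["eef_pos"],s["ee_rot"],s["force"],s["width"])
```

```text
[ 0.52919521 -0.27371175  0.20502762] [ 3.14053334e+00 -7.16803195e-04 -1.65335263e+00] [ 1.47241781 -1.89232535 -0.88043872] 0.011614313830209588
```

View pics/s4.png

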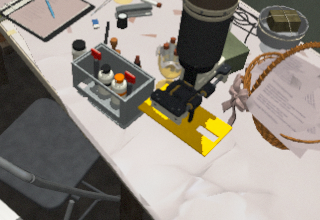

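The panel is held level, the station is open, and the orange cap is the -y one (right, at about (122,78) in the crop). Now I'll lower the panel.

Request:
{"op": "move_arm", "data": {
  "rows": "0 0 0 0 0 0.04 0.004; 0 0 0 0 0 0.05 0.004; 0 0 0 0 0 0.04 0.004; 0 0 0 0 0 0.02 0.004; 0 0 0 0 0 0.01 0.004; 0 0 0 0 0 0.006 0.004; 0 0 0 0 0 0.003 0.004; 0 0 0 0 0 0 0.004"
}}

```text
t: 14.48
eef_pos: [0.5304, -0.27, 0.0371]
ee_rot: [-3.141, -0.0, -1.652]
force: [-0.3, 0.4, -2.1]
width: 0.0116
gripper_force: 35.0
```

Request:
{"op": "move_arm", "data": {
  "rows": "0 0 0 0 0 0.002 0.004; 0 0 0 0 0 0.0015 0.004; 0 0 0 0 0 0.001 0.004; 0 0 0 0 0 0 0.004"
}}

```text
t: 14.98
eef_pos: [0.5301, -0.27, 0.0323]
ee_rot: [-3.141, -0.0, -1.651]
force: [-1.4, 1.9, 1.8]
width: 0.0117
gripper_force: 35.0
```

Request:
{"op": "move_arm", "data": {
  "rows": "0 0 0 0 0 0 0.018; 0 0 0 0 0 0 0.03; 0 0 0 0 0 0 0.04; 0 0 0 0 0 -0.02 0.04; 0 0 0 0 0 -0.04 0.04; 0 0 0 0 0 -0.06 0.04; 0 0 0 0 0 -0.06 0.04; 0 0 0 -0.05 0 -0.05 0.01"
}}

```text
t: 15.98
eef_pos: [0.5339, -0.2272, 0.2591]
ee_rot: [-3.139, -0.001, -1.655]
force: [1.0, 0.2, -1.0]
width: 0.0346
gripper_force: 0.0
```

Request:
{"op": "move_arm", "data": {
  "rows": "0 0 0 -0.05 -0.015 -0.02 0.0; 0 0 0 -0.04 -0.015 0 0.0; 0 0 0 0 -0.01 0 0.0; 0 0 0 0 0 0 0; 0 0 0 0 0 0 0"
}}

```text
t: 16.6
eef_pos: [0.5802, -0.1402, 0.2759]
ee_rot: [3.141, -0.0, -1.653]
force: [0.4, 0.1, -0.2]
width: 0.0004
gripper_force: 0.0
```

Run:
```python
from h import *
im,d,c=grab("wrist"); cv2.imwrite("pics/w5.png",im); 
s=arm.get_state(); print(s["t"],s["eef_pos"],s["ee_rot"],s["width"],s["force"])
hsv=cv2.cvtColor(im,cv2.COLOR_BGR2HSV); o=cv2.inRange(hsv,(6,150,120),(20,255,255)); C=cloud(d,c)
n,l,st,ce=cv2.connectedComponentsWithStats(o)
for i in range(1,n):
    if st[i,4]>80:
        P=onplane(np.argwhere(l==i)[:,::-1],c,.104); q=C[l==i]
        v,u=np.where((l==i)&(abs(C[...,2]-.104)<.005)); 
        t=cv2.minEnclosingCircle((onplane(np.c_[u,v],c,.104)[:,:2]*1000).astype(np.float32)) if len(u) else None
        print(st[i],ce[i].round(),np.median(q,0).round(4),t)
im,d,c=grab("top"); C=cloud(d,c); hsv=cv2.cvtColor(im,cv2.COLOR_BGR2HSV); y=cv2.inRange(hsv,(22,150,100),(35,255,255))>0
y[:, :340]=0; q=C[y]; q=q[q[:,2]<.05]; print(len(q),q.mean(0),np.percentile(q[:,2],[5,50,95]))
```

```text
16.65 [ 0.58016134 -0.14028135  0.27597171] [ 3.14090603e+00 -1.26629917e-04 -1.65277254e+00] 0.0005397371876673543 [-0.28259176  0.68833547 -1.18954361]
[ 67   5  23  20 247] [80. 16.] [ 0.8614 -0.3677  0.005 ] None
[ 12  19  64  46 599] [51. 40.] [ 0.86   -0.3273  0.0629] ((824.30419921875, -309.3671875), 19.618040084838867)
[125 198  15  17 175] [132. 206.] [ 0.7405 -0.1508  0.1694] None
[155 224  17  16 211] [163. 231.] [ 0.7129 -0.1276  0.1786] None
[117 228  14  16 177] [123. 236.] [ 0.7509 -0.1253  0.1757] None
747 [ 0.54347818 -0.27721764  0.00516515] [0.00093593 0.00421877 0.00835461]
```

View pics/w5.png

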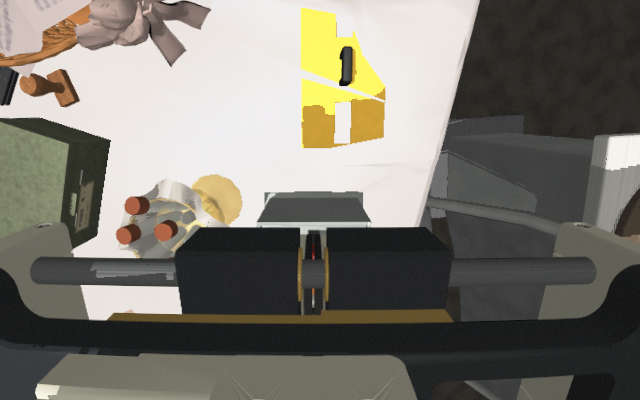

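The panel lies flat with its handle up, at about (345,80). The gripper body hides the station from this pose, so I'll locate the caps with the top and scene cameras.

Run:
```python
from h import *
for n in("top","scene"):
    im,d,c=grab(n); hsv=cv2.cvtColor(im,cv2.COLOR_BGR2HSV); cv2.imwrite(f"pics/{n}6.png",im)
    o=cv2.inRange(hsv,(6,150,100),(20,255,255))
    k,l,st,ce=cv2.connectedComponentsWithStats(o)
    for i in range(1,k):
        P=onplane(np.argwhere(l==i)[:,::-1],c,.104)[:,:2]
        if st[i,4]>8 and np.hypot(*(P.mean(0)-[.59,0]))<.08: print(n,st[i],P.min(0),P.max(0),cv2.minEnclosingCircle((P*1000).astype(np.float32)))
im=cv2.imread("pics/scene6.png")[150:250,260:370]; a=cv2.resize(im,None,fx=4,fy=4)
b=cv2.resize(cv2.imread("pics/top6.png")[150:230,240:350],None,fx=3.6,fy=3.6); b=cv2.copyMakeBorder(b,0,400-b.shape[0],0,360-b.shape[1] if b.shape[1]<360 else 0,0)
cv2.imwrite("pics/c6.png",np.hstack([a[:,:400],b[:400]]))
```

```text
top [301 185   8   9  57] [ 0.57477678 -0.03603993] [ 0.59606816 -0.01783626] ((585.4483032226562, -27.729736328125), 11.513965606689453)
scene [314 193  11  10  80] [ 0.56638796 -0.04425849] [ 0.60064663 -0.0137588 ] ((583.5172729492188, -29.09027862548828), 18.388301849365234)
```

View pics/c6.png

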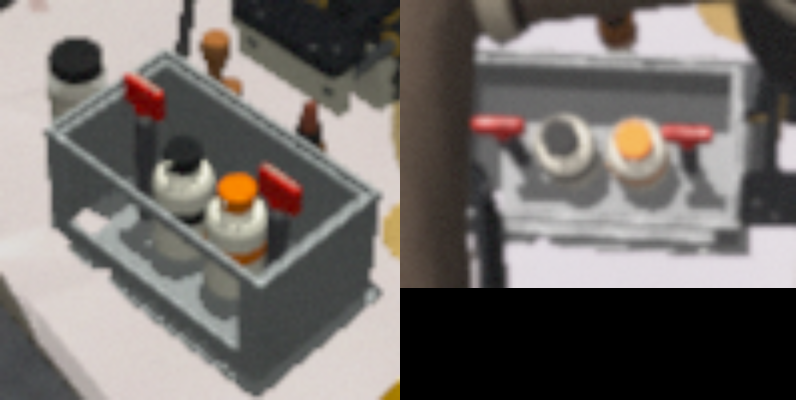

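Request:
{"op": "move_arm", "data": {
  "rows": "0 0 0 -0.04 0.0005 0 0; 0 0 0 -0.04 0.0005 0 0; 0 0 0 -0.034 0.0003 0 0; 0 0 -10 0 0 0.04 0; 0 0 0 0 0 0.05 0; 0 0 0 0 0 0.04 0; 0 0 0 0 0 0.02 0; 0 0 0 0 0 0 0"
}}

```text
t: 17.8
eef_pos: [0.5875, -0.0263, 0.1248]
ee_rot: [3.138, -0.001, -1.478]
force: [-0.4, -0.4, 0.2]
width: 0.0005
gripper_force: 0.0
```

Request:
{"op": "move_arm", "data": {
  "rows": "0 0 0 0 0 0.008 0; 0 0 0 0 0 0.004 0; 0 0 0 0 0 0.003 0; 0 0 0 0 0 0.003 0; 0 0 0 0 0 0.002 0; 0 0 0 0 0 0 0"
}}

```text
t: 18.55
eef_pos: [0.5889, -0.0257, 0.1066]
ee_rot: [-3.141, -0.0, -1.477]
force: [-1.6, -0.1, 4.9]
width: 0.0005
gripper_force: 2.5
```

Request:
{"op": "move_arm", "data": {
  "rows": "0 0 0 0 0 0.002 0; 0 0 0 0 0 0.0015 0; 0 0 0 0 0 0.001 0; 0 0 0 0 0 0 0"
}}

```text
t: 19.05
eef_pos: [0.589, -0.0257, 0.1032]
ee_rot: [-3.14, -0.0, -1.477]
force: [-4.0, 0.6, 12.1]
width: 0.0005
gripper_force: 6.6
```

Request:
{"op": "move_arm", "data": {
  "rows": "0 0 0 0 0 0 0; 0 0 0 0 0 -0.004 0; 0 0 0 0 0 -0.006 0; 0 0 0 0 0 -0.02 0; 0 0 0 0 0 -0.05 0; 0 0 0 0 0 -0.05 0; 0 0 0 0 0 -0.05 0; 0 0 0 0 0 0 0"
}}

```text
t: 20.05
eef_pos: [0.5905, -0.0255, 0.2863]
ee_rot: [-3.134, 0.001, -1.477]
force: [0.3, -0.8, -0.9]
width: 0.0002
gripper_force: 0.0
```

Run:
```python
from h import *
im,d,c=grab("scene"); cv2.imwrite("pics/s7.png",cv2.resize(im[120:320,230:480],None,fx=3,fy=3)); s=arm.get_state(); print(s["eef_pos"],s["force"])
```

```text
[ 0.58928702 -0.02540798  0.28349327] [-0.39222691  1.04072675 -1.20145293]
```

View pics/s7.png

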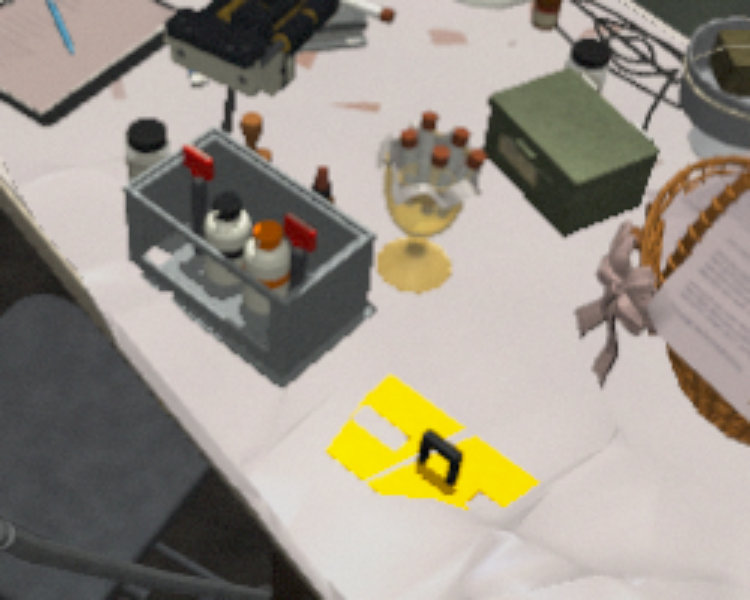

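The panel is flat at (430,450) with its handle up. The orange cap at (268,235) is back up, both wings are in line with their slots, and the surrounding objects are still standing.

```bash
python3 -c "
from station import arm
print(arm.job_done())"
```

```text
the job is handed in; nothing more can be done
None
```

I turned both wings in line with their slots, laid the guard panel flat beside the station with its handle up, and pressed the orange cap to its stop, after which it sprang back up. The black cap and the four neighbouring objects look untouched in the last picture. The job is handed in at about 20 s of the 69 s allowed; the hand-in returned no verdict.

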